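# Turn the slurry cell until its valve stem points straight up

## Robot

A 7-joint arm with a two-finger parallel gripper is mounted at the origin on the work surface. World frame = base frame: x ahead of the robot, y to its left, z up, the work surface at z = 0. Lengths are in mm, angles in rad, forces in N, time in s.
With the tool pointing down it reaches from about 425 to 975 mm from the base axis. Payload 16.7 kg.
Tool frame: the origin (TCP) lies between the finger pads; the fingertips stand 19 mm ahead of it and the grasp point (between the pads) is the TCP; z points along the fingers, x is the direction in which the jaws open and shut, and the axes are right-handed (so a half turn about z gives the same grasp; the last joint's range is limited). The gripper opens to 85 mm and grips with 20 to 120 N. Pads are 22 mm wide; open, the fingers measure 114 mm over their backs; the gripper's body (76 mm by 85 mm) begins 54 mm behind the grasp point. The pads swing forward as they close: fully open they stand 13 mm farther back than shut.
Start: joints at [-1.282, 0.426, 0.074, 1.606, -0.034, 1.111, -0.067], TCP at [286.166, 611.299, 250.302] pointing down, gripper open.
Joint ranges: [-2.85, 2.85], [-0.5, 2.14], [-1.23, 1.37], [0.21, 2.46], [-1.02, 4.16], [0.16, 2.05], [-2.73, 2.73]. Speed limits (rad/s): [1.89, 1.89, 2.39, 2.39, 3.01, 3.01, 3.01].

## Interface

Orientations are given as a unit quaternion [x, y, z, w].
In Python, from rig import ctrl gives the robot as it stands.
- The arm moves only by the shell command python3 -m inch 'ROWS' [FORCE]. ROWS is JSON, a list of rows, each an object of numbers: "claw": the finger opening in m, from 0 to 0.0854; "dx", "dy", "dz": the shift along the tool's x, y, z in m; "roll": the turn about the tool's z in rad. A call has 1 to 5 rows; each row shifts and turns the commanded pose from where the row before left it, along the tool's axes as they then stand; what a row does not reach is not made up. A row lasts 1/10 s, in which the tool goes at most 50 mm and 8.59 degrees, less where a joint would pass 70% of its speed; a pose out of reach is approached as far as the arm can. A call with a gripper value outside its range is refused whole. The fingers move at their own pace and stop on an object; FORCE is the grip in N (left out, the last holds). Time passes only in rows, so rows that do not move let the fingers close. It gives the time, the measured TCP pose, the force and the opening at its end, in the units of the state.
- ctrl.sense(): the state, without advancing time (a new reading comes with each control period).
- ctrl.grab_frame(name): name is "scene" or "top" or "wrist"; returns a dict with "img" (480x640x3 uint8, red, green, blue), "intrinsics" (3x3 intrinsics, pixels), "origin" and "orientation" of the camera in the world; the wrist camera has in their place "hand_eye" (4x4, takes a point from camera to tool coordinates, whose origin is the TCP and whose axes are the tool frame's). Camera axes: x right, y up, looking along -z (the intrinsics and any distortion apply to the point x, -y, -z); pixel columns grow to the right and rows downward; lengths in mm; the calibration is good to about 2 mm. A picture is of the moment at which its call begins: read the wrist's pose just before it. There is no depth.
- ctrl.hand_in(): hands the job in, once; it reports no verdict.
Trained networks look in the newest picture that a camera, given by its name, has taken for a name from the list of things; names that differ only in an ending like _2 or _b are one class to them, and where a whole thing is asked for, a point or a joint stands for the part that bears it (a point fixed in the world has none). Each returns a list of dicts, best first, with "confidence" (0 to 1); they miss things now and then, are a little off and sometimes report something else, mostly with a low value. They report only what shows in the picture. A call takes as long as a camera call.
- ctrl.recognise(target, camera): "location" ([column, row] in pixels, amid what is visible of it).
- ctrl.regions_of(target, camera): "pixels" (480x640 bool, what is visible of it) and "location" ([column, row] in pixels, amid what is visible of it).
- ctrl.mark_of(target, camera): "location" ([column, row] in pixels: a listed point, or the origin of a listed thing).
The state is a dict: "time": time; "joint_pos": joint angles; "qd": joint speeds; "joint_torque": joint torques, N m; "tool_pos": TCP position; "orientation": TCP orientation; "wrist_force": force on the tool from outside, world axes, zero at the start; "wrist_torque": the same for the moment, N m; "finger_gap": finger opening in mm.
Only numpy, scipy, OpenCV 4.12 (cv2) and the standard library are available. Lean on these libraries where they do the work, as an engineer would, in place of code of your own. Each camera call takes 0.05 s, during which the arm holds its last target.

## Task

On the cement bench a slurry cell hangs on an axle between two posts, with a five-spoked turning wheel at its end nearest the robot. With the fingertips, push one spoke after another, either way round, until the yellow-capped valve stem on the cell points straight up, then take the hand away. Only push the spokes, never grip one, do not touch the cell or its valve stem, and leave the beaker, jar and mould where they stand.

Things in the scene. Friction and masses are not known exactly. Their poses are not given: they have to be found in the camera images.
- stand: grey steel stand, fixed to the bench (place and yaw vary): base 250 x 160 x 12 mm, two posts 50 mm wide. Origin on the bench; z up, x along the level axle from the spoked wheel (robot side, x = -75 mm) to the cell (x = -18 to 100 mm). Posts at x = -35 and 118 mm, 14 mm thick, bearings up to 191 mm above the bench. Axle 165 mm above the bench.
- hub (a point): centre of the spoked wheel, on the axle in the spokes' middle plane (vertical: the stand's y-z plane), 165 mm above the bench; axes as the stand. Dark hub, radius 24 mm; no rim; five straight flat steel spokes 16 mm wide in the wheel's plane, 12 mm thick along the axle, reaching 125 mm from the axle, outer 26 mm red. Fingers can come down freely from above between the upper spokes.
- wheel (a joint): angle (rad) of wheel and cell, turning as one; 0 (or whole turns) = valve stem straight up, grows as the top moves to the stand's -y (clockwise seen from the robot). Starts at 1.95 to 4.33; no stops. Spokes stand 36, 108, 180, 252, 324 degrees from the stem. Balanced; bearing drag about 0.35 N m (3 to 6 N on a spoke); it stays where left and does not coast.
- stem_tip (a point): outer end of the valve stem, 107 mm from the axle, 115 mm beyond the plane of the spokes along the stand's x; its z axis is the direction in which the stem points.
- cell: the slurry cell: aluminium drum 110 mm in diameter (its dark bands 116 mm), with the radial brass valve stem, 12 mm thick with an 18 mm yellow cap; a yellow stripe runs along the drum through the foot of the stem, a blue one along the opposite side. Not to be touched. Origin on the axle at the stand's origin, z axis along the stem.
- faces_a: the one long half of all five spokes (the half facing against growing angle); origin on the axle. Touching both halves with the fingers, over 2.5 N each, counts as gripping a spoke.
- faces_b: the other long half of all five spokes (facing the growing angle); origin on the axle. The outermost 6 mm of each spoke belongs to neither half.
- beaker: open steel beaker, 72 mm wide, 95 mm tall, loose bystander; origin under its centre
- jar: brown jar with white cap, 64 mm wide, 85 mm tall, loose bystander; origin under its centre
- mould: square steel cube mould, 64 mm wide, 58 mm tall, open at the top, loose bystander; origin under its centre

How it is judged (in metres and radians):
At the end, for the whole second after the job is handed in: The valve stem points straight up within 0.1 rad (about 6 degrees), the wheel is at rest, and beaker, jar and mould stand within 15 mm of where they started (angle between stem_tip's own z axis and vertical below 0.1 rad and velocity of joint wheel between -0.05 and 0.05 rad/s and distance of each of beaker, jar, mould from where it was at the start of the episode below 0.015 m); the robot touches nothing.
It fails at once if the cell or its valve stem is touched by the robot (over 1 N) (contact force between any of the fingers, the arm and cell above 1 N).
It fails at once if a spoke is gripped: the fingers press on both of its halves at once (contact force between the fingers and faces_a above 2.5 N and contact force between the fingers and faces_b above 2.5 N).
It fails at once if the beaker, jar or mould is moved, lifted or tipped (distance of any of beaker, jar, mould from where it was at the start of the episode above 0.015 m or angle between any of beaker, jar, mould's own z axis and vertical above 0.3 rad).
It also fails if it takes over 58 s, if anything falls off the work surface, if the arm or the gripper's body presses on something with over 40 N, if the wrist force passes 120 N, or if a joint passes its speed limit or range.

## Working session

There is one attempt and no reset: what is moved stays moved. The work goes in short steps, Python scripts to look and compute and a shell command to move; the robot and the scene stay as the last step left them, time stands still between calls to the robot, and variables do not carry over. Pictures are saved under pics/ and viewed, and the job is handed in when it is done.

```bash
mkdir -p pics; ls; python3 - <<'E'
from rig import ctrl
import cv2
s=ctrl.sense(); print({k:(v if not hasattr(v,'round') else v) for k,v in s.items()})
for n in ['scene','top','wrist']:
    f=ctrl.grab_frame(n); cv2.imwrite(f'pics/{n}0.png',f['img'][:,:,::-1])
    print(n,{k:(v.tolist() if hasattr(v,'tolist') else v) for k,v in f.items() if k!='img'})
    for t in ['hub','stem_tip','stand','cell','beaker','jar','mould']:
        print(t,[(x['location'],round(x['confidence'],2)) for x in ctrl.mark_of(t,n)[:2]])
print(ctrl.sense()['time'])
E
```

```text
pics
{'time': 0.0, 'joint_pos': array([-1.28247408,  0.42671452,  0.07380854,  1.60661838, -0.03410138,
        1.11079196, -0.06711322]), 'qd': array([ 2.20506062e-04, -1.22209429e-03,  2.94488848e-04, -1.43569636e-03,
        5.79320337e-05,  8.77330432e-04,  1.16508026e-03]), 'joint_torque': array([-1.52995176e-04, -9.49833512e+01,  3.76079008e+00, -4.63516974e+01,
        1.92330015e-02,  1.00774915e-02, -3.31129445e-05]), 'tool_pos': array([286.01489905, 610.9806099 , 249.61595434]), 'orientation': array([ 8.43793265e-01,  5.36667980e-01, -5.16729563e-04,  3.72769066e-04]), 'wrist_force': array([-0.28757773, -0.56032521,  0.24684609]), 'wrist_torque': array([0.03551906, 0.00310375, 0.00969392]), 'finger_gap': 85.43571348045721}
scene {'intrinsics': [[457.2459598361269, 0.0, 319.57996774387016], [0.0, 457.2459598361269, 238.97111663127842], [0.0, 0.0, 1.0]], 'origin': [1118.8142929118935, -52.19163136503557, 756.914185927103], 'orientation': [0.2734947842695207, 0.240345625591558, 0.5952369446489905, 0.7163292280518124]}
hub [([310.0, 223.2], 0.8)]
stem_tip []
stand [([317.0, 308
[... 447 characters left out ...]
081696]}
hub [([328.5, 258.0], 0.78)]
stem_tip []
stand [([325.8, 233.0], 0.6)]
cell [([330.1, 223.1], 0.89)]
beaker [([424.6, 267.9], 0.86)]
jar [([411.7, 218.5], 0.78)]
mould [([234.1, 223.2], 0.85)]
wrist {'intrinsics': [[405.1708528137069, 0.0, 319.571056675021], [0.0, 405.1708528137069, 236.96802914984468], [0.0, 0.0, 1.0]], 'hand_eye': [[0.9999996494637494, -0.0005411028481574986, -0.0006389679836496503, 0.6047512070399552], [-0.0006958065654345078, -0.9615324807496347, -0.2746903790027513, -69.60104173124458], [-0.00046575272399842967, 0.27469072731193406, -0.9615325202005591, -123.0686451285658], [0.0, 0.0, 0.0, 1.0]]}
hub []
stem_tip []
stand []
cell []
beaker []
jar []
mould []
1.2
```

View pics/scene0.png

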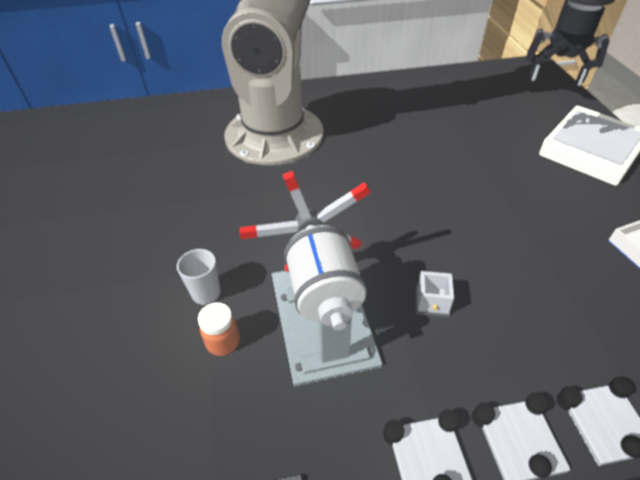

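View pics/top0.png

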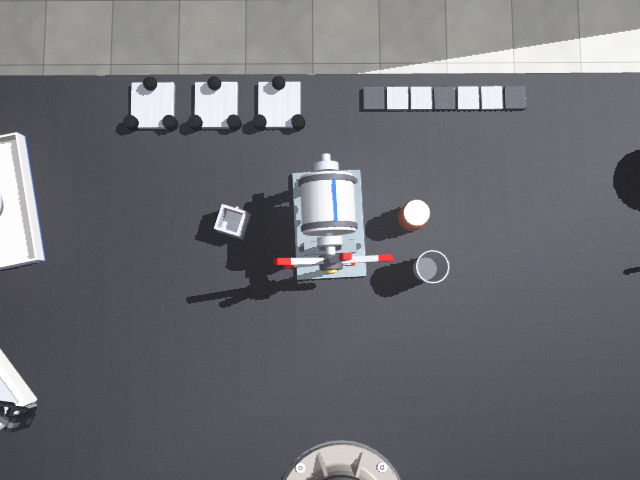

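```bash
cat > h.py <<'E'
import numpy as np, cv2
from scipy.spatial.transform import Rotation as R
from scipy.optimize import least_squares
def proj(P,f):
    P=np.atleast_2d(P); Rm=R.from_quat(f['orientation']).as_matrix()
    c=(P-np.array(f['origin']))@Rm
    K=f['intrinsics']; return np.c_[K[0][0]*c[:,0]/-c[:,2]+K[0][2], K[1][1]*-c[:,1]/-c[:,2]+K[1][2]]
def ray(px,f,z):
    K=np.array(f['intrinsics']); d=np.array([(px[0]-K[0,2])/K[0,0],-(px[1]-K[1,2])/K[1,1],-1])
    d=R.from_quat(f['orientation']).as_matrix()@d; o=np.array(f['origin']); return o+d*(z-o[2])/d[2]
def red(img):
    i=img.astype(int); m=((i[:,:,0]>120)&(i[:,:,1]<60)&(i[:,:,2]<60)).astype(np.uint8)
    n,l,st,c=cv2.connectedComponentsWithStats(m)
    return [(c[k],st[k,4]) for k in range(1,n) if st[k,4]>25]
def pt(p,xs,r,ang):  # p=[hubx,huby,yaw]; stand coords rel. hub
    v=np.array([xs,-r*np.sin(ang),r*np.cos(ang)]); c,s=np.cos(p[2]),np.sin(p[2])
    return np.array([p[0]+c*v[0]-s*v[1],p[1]+s*v[0]+c*v[1],165+v[2]])
SP=np.deg2rad([36,108,180,252,324])
E
python3 - <<'E'
from h import *; from rig import ctrl
F={n:ctrl.grab_frame(n) for n in('scene','top')}
for n,f in F.items():
    print(n,[(c.round(1).tolist(),a) for c,a in red(f['img'])])
t=F['top'];s=F['scene']
for nm,px,z in [('hub',(328.5,258),165),('beaker',(424.6,267.9),0),('jar',(411.7,218.5),0),('mould',(234.1,223.2),0),('stand',(325.8,233),0)]: print('top',nm,ray(px,t,z).round(0))
for nm,px,z in [('hub',(310,223.2),165),('beaker',(205,293.9),0),('jar',(225.7,341.4),0),('mould',(430.2,301.8),0),('stand',(317,308.4),0)]: print('scene',nm,ray(px,s,z).round(0))
E
```

```text
scene [([291.4, 182.6], np.int32(106)), ([362.0, 192.9], np.int32(94)), ([248.0, 234.1], np.int32(83)), ([355.3, 242.9], np.int32(70))]
top [([288.7, 266.0], np.int32(29))]
top hub [544.  25. 165.]
top beaker [ 530. -197.    0.]
top jar [ 646. -170.    0.]
top mould [638. 245.   0.]
top stand [613.  31.   0.]
scene hub [537.  23. 165.]
scene beaker [ 534. -200.    0.]
scene jar [ 652. -162.    0.]
scene mould [639. 243.   0.]
scene stand [612.  19.   0.]
```

```bash
cat >> h.py <<'E'
def redh(img,amin=25):
    h=cv2.cvtColor(img,cv2.COLOR_RGB2HSV); m=(((h[:,:,0]<7)|(h[:,:,0]>172))&(h[:,:,1]>150)&(h[:,:,2]>90)).astype(np.uint8)
    n,l,st,c=cv2.connectedComponentsWithStats(m)
    return [(c[k],st[k,4]) for k in range(1,n) if st[k,4]>amin]
def fit(F,p0,fixed=False):
    obs=[(n,c) for n,f in F.items() for c,a in redh(f['img'],50)]
    best=None
    for th in np.arange(0,2*np.pi,0.1):
        def res(q):
            r=[]
            pp=p0 if fixed else q[1:]
            for n,c in obs:
                pj=np.array([proj(pt(pp,0,112,q[0]+s),F[n])[0] for s in SP])
                d=np.linalg.norm(pj-c,axis=1); r.append(min(d.min(),25))
            return np.array(r)
        q0=np.r_[th] if fixed else np.r_[th,p0]
        c=(res(q0)**2).sum()
        if best is None or c<best[0]: best=(c,q0,res)
    o=least_squares(best[2],best[1],loss='soft_l1',x_scale=[.1] if fixed else [.1,10,10,.1])
    return o.x,o.fun,obs
E
python3 - <<'E'
from h import *; from rig import ctrl
F={n:ctrl.grab_frame(n) for n in('scene','top')}
x,f,obs=fit(F,np.array([540,24,0.]))
print(x,np.rad2deg(x[0])%72,f.round(1)); print([(n,c.round(0).tolist()) for n,c in obs])
# angle mod 72: choose with blue stripe
for k in range(5):
    th=x[0]+k*2*np.pi/5
    print(round(th%(2*np.pi),3),'blue at',proj(pt(x[1:],115,55,th+np.pi),F['scene']).round(0),proj(pt(x[1:],115,55,th+np.pi),F['top']).round(0))
print([(c['location'],c['confidence']) for c in ctrl.mark_of('stand','scene')])
print(ctrl.sense()['time'])
v=F['scene']['img'][:,:,::-1].copy()
def drw(v,fr):
    for xs in(-6,6):
      for s in SP:
        a=proj(np.array([pt(x[1:],xs,24,x[0]+s),pt(x[1:],xs,125,x[0]+s)]),fr).astype(int); cv2.line(v,tuple(map(int,a[0])),tuple(map(int,a[1])),(0,255,0),1)
    c,s=np.cos(x[3]),np.sin(x[3]); O=np.array([x[1]+75*c,x[2]+75*s,0])
    q=[O+[c*X-s*Y,s*X+c*Y,12] for X,Y in[(-105,-80),(145,-80),(145,80),(-105,80)]]+[O+[c*X-s*Y,s*X+c*Y,12] for X,Y in[(-125,-80),(125,-80),(125,80),(-125,80)]]
    for i in (4,): cv2.polylines(v,[proj(np.array(q[i:i+4]),fr).astype(np.int32)],True,(255,0,255),1)
    return v
a=drw(v,F['scene'])[150:400,180:460]; b=drw(F['top']['img'][:,:,::-1].copy(),F['top'])[140:310,200:460]
cv2.imwrite('pics/fit.png',np.vstack([cv2.resize(a,(400,357)),cv2.resize(b,(400,240))])[:600])
E
```

```text
[4.65145193e+00 5.39189408e+02 2.10190846e+01 4.29564111e-02] 50.50856423869595 [0.1 0.6 0.4 1.5 0.4 0.2 2.4]
[('scene', [290.0, 180.0]), ('scene', [360.0, 191.0]), ('scene', [248.0, 232.0]), ('scene', [355.0, 243.0]), ('top', [345.0, 256.0]), ('top', [386.0, 257.0]), ('top', [283.0, 262.0])]
4.651 blue at [[291. 277.]] [[354. 203.]]
5.908 blue at [[312. 293.]] [[337. 208.]]
0.882 blue at [[348. 280.]] [[308. 208.]]
2.138 blue at [[351. 256.]] [[304. 203.]]
3.395 blue at [[314. 253.]] [[334. 200.]]
[([320.9, 310.3], 0.72), ([224.8, 339.7], 0.38)]
1.45
```

View pics/fit.png

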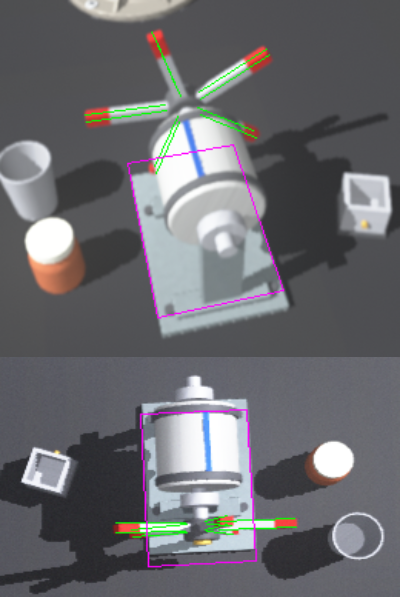

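```bash
cat >> h.py <<'E'
P=np.array([539.2,21.0,0.043])
def tool(p=P):
    from rig import ctrl
    s=ctrl.sense(); M=R.from_quat(s['orientation']).as_matrix(); t=np.array(s['tool_pos'])
    c,sn=np.cos(p[2]),np.sin(p[2]); S=np.array([[c,-sn,0],[sn,c,0],[0,0,1]])
    h=S.T@(t-[p[0],p[1],165]); A=S.T@M
    print('t',round(s['time'],2),'u %.1f x %.1f z %.1f'%(-h[1],h[0],h[2]),'tip z',round(h[2]-19,1),'toolx in stand deg %.1f'%np.rad2deg(np.arctan2(A[1,0],A[0,0])),'tilt %.1f'%np.rad2deg(np.arccos(-A[2,2])),'F',np.round(s['wrist_force'],1),'gap',round(s['finger_gap'],1))
    return h,A
E
python3 -m inch '[{"claw":0,"dz":-0.05,"roll":-0.12},{"dz":-0.05,"roll":-0.12},{"dz":-0.01,"roll":-0.12},{"roll":-0.08}]' 20
python3 -c "
from h import *
h,A=tool(); print((A.T@(np.array([0,60,190])-h)).round(0))"
```

```text
t 1.45 u -600.6 x -227.4 z 85.3 tip z 66.3 toolx in stand deg 62.4 tilt 0.0 F [ 0.3 -0.3  1.6] gap 85.3
[-374.  452. -105.]invalid input
```

```bash

python3 -m inch '[{"claw":0,"dx":0,"dy":0,"dz":-0.05,"roll":-0.12},{"claw":0,"dx":0,"dy":0,"dz":-0.05,"roll":-0.12},{"claw":0,"dx":0,"dy":0,"dz":-0.01,"roll":-0.12},{"claw":0,"dx":0,"dy":0,"dz":0,"roll":-0.08}]' 20
python3 -c "
from h import *
h,A=tool(); print((A.T@(np.array([0,60,190])-h)).round(0))"
```

```text
time: 1.85
tool_pos: [286.6, 612.1, 363.5]
orientation: [0.705, 0.71, 0.002, -0.001]
wrist_force: [-0.0, 0.2, -0.9]
finger_gap: 28.3
t 1.85 u -601.4 x -227.0 z 198.5 tip z 179.5 toolx in stand deg 87.9 tilt 0.3 F [-0.   0.2 -0.9] gap 28.3
[-533.  246.    7.]
```

```bash

python3 -m inch '[{"claw":0,"dx":-0.045,"dy":0.0205,"dz":0,"roll":-0.035},{"claw":0,"dx":-0.045,"dy":0.0205,"dz":0,"roll":0},{"claw":0,"dx":-0.045,"dy":0.0205,"dz":0,"roll":0},{"claw":0,"dx":-0.045,"dy":0.0205,"dz":0,"roll":0},{"claw":0,"dx":-0.045,"dy":0.0205,"dz":0,"roll":0}]'
python3 -m inch '[{"claw":0,"dx":-0.045,"dy":0.0205,"dz":0,"roll":0},{"claw":0,"dx":-0.045,"dy":0.0205,"dz":0,"roll":0},{"claw":0,"dx":-0.045,"dy":0.0205,"dz":0,"roll":0},{"claw":0,"dx":-0.045,"dy":0.0205,"dz":0,"roll":0},{"claw":0,"dx":0,"dy":0,"dz":0,"roll":0}]'
python3 -c "
from h import *
h,A=tool(); print((A.T@(np.array([0,40,190])-h)).round(0))"
```

```text
time: 2.35
tool_pos: [396.0, 387.6, 360.5]
orientation: [0.694, 0.72, 0.0, -0.0]
wrist_force: [0.8, -0.1, -0.7]
finger_gap: 0.0
time: 2.85
tool_pos: [486.7, 206.1, 360.9]
orientation: [0.697, 0.717, 0.0, 0.001]
wrist_force: [-0.3, 0.9, 0.8]
finger_gap: -0.0
t 2.85 u -187.2 x -44.5 z 195.9 tip z 176.9 toolx in stand deg 89.2 tilt 0.1 F [-0.3  0.9  0.8] gap -0.0
[-147.   47.    6.]
```

```bash

python3 -m inch '[{"claw":0,"dx":-0.04,"dy":0.011,"dz":0,"roll":-0.014},{"claw":0,"dx":-0.04,"dy":0.011,"dz":0,"roll":0},{"claw":0,"dx":-0.04,"dy":0.011,"dz":0,"roll":0},{"claw":0,"dx":-0.037,"dy":0.011,"dz":0,"roll":0},{"claw":0,"dx":0,"dy":0,"dz":0,"roll":0}]'
python3 - <<'E'
from h import *
from rig import ctrl
tool()
for n in ['scene','wrist']:
    f=ctrl.grab_frame(n); cv2.imwrite(f'pics/{n}1.png',f['img'][:,:,::-1])
E
```

```text
time: 3.35
tool_pos: [536.5, 52.6, 360.7]
orientation: [0.691, 0.723, -0.0, 0.001]
wrist_force: [-0.3, -0.6, 0.5]
finger_gap: -0.2
t 3.35 u -31.7 x -1.4 z 195.7 tip z 176.7 toolx in stand deg 90.1 tilt 0.1 F [-0.3 -0.6  0.5] gap -0.2
```

View pics/scene1.png

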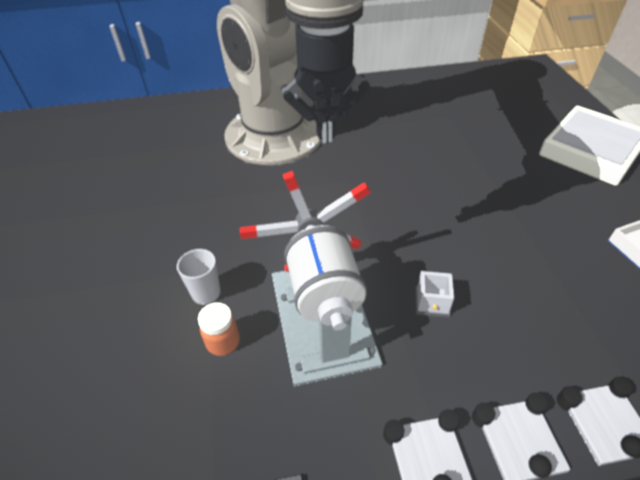

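View pics/wrist1.png

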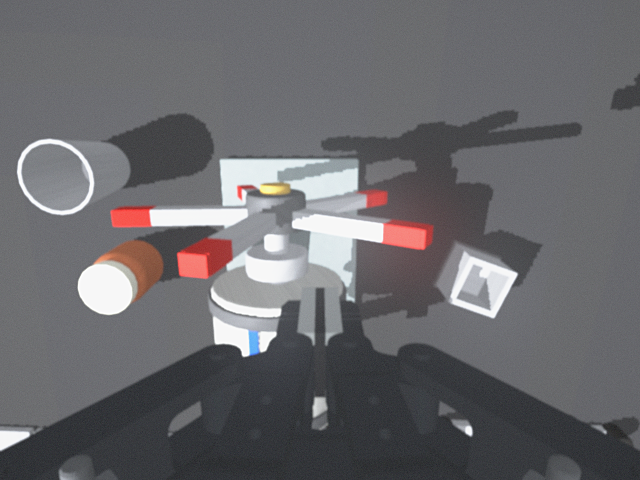

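```bash
python3 -c "
from rig import ctrl; print(ctrl.sense()['joint_pos'].round(2))"
python3 -m inch '[{"claw":0,"dx":0,"dy":0,"dz":0,"roll":-0.14},{"claw":0,"dx":0,"dy":0,"dz":0,"roll":-0.14},{"claw":0,"dx":0,"dy":0,"dz":0,"roll":-0.14},{"claw":0,"dx":0,"dy":0,"dz":0,"roll":-0.14},{"claw":0,"dx":0,"dy":0,"dz":0,"roll":-0.14}]'
python3 -c "
from rig import ctrl; print(ctrl.sense()['joint_pos'].round(2))
from h import *; tool()"
```

```text
[-0.56  0.11  0.38  1.79 -0.04  1.25  1.44]
time: 3.95
tool_pos: [535.1, 59.5, 360.3]
orientation: [0.395, 0.919, 0.0, -0.0]
wrist_force: [0.1, 0.1, 0.5]
finger_gap: -0.3
[-0.52  0.11  0.32  1.78 -0.04  1.25  2.14]
t 3.95 u -38.6 x -2.4 z 195.3 tip z 176.3 toolx in stand deg 131.0 tilt 0.0 F [0.1 0.1 0.5] gap -0.3
```

```bash

python3 -m inch '[{"claw":0,"dx":0,"dy":0,"dz":0,"roll":0.145},{"claw":0,"dx":0,"dy":0,"dz":0,"roll":0.145},{"claw":0,"dx":0,"dy":0,"dz":0,"roll":0.145},{"claw":0,"dx":0,"dy":0,"dz":0,"roll":0.145},{"claw":0,"dx":0,"dy":0,"dz":0,"roll":0.145}]'
python3 -m inch '[{"claw":0,"dx":0,"dy":0,"dz":0,"roll":0.145},{"claw":0,"dx":0,"dy":0,"dz":0,"roll":0.145},{"claw":0,"dx":0,"dy":0,"dz":0,"roll":0.145},{"claw":0,"dx":0,"dy":0,"dz":0,"roll":0.145},{"claw":0,"dx":0,"dy":0,"dz":0,"roll":0.145}]'
python3 -m inch '[{"claw":0,"dx":0,"dy":0,"dz":0,"roll":0.145},{"claw":0,"dx":0,"dy":0,"dz":0,"roll":0.145},{"claw":0,"dx":0,"dy":0,"dz":0,"roll":0.145},{"claw":0,"dx":0,"dy":0,"dz":0,"roll":0.145},{"claw":0,"dx":0,"dy":0,"dz":0,"roll":0.145}]'
python3 - <<'E'
from h import *
from rig import ctrl
tool();print(ctrl.sense()['joint_pos'].round(2))
E
```

```text
time: 4.45
tool_pos: [535.2, 59.4, 360.3]
orientation: [0.699, 0.715, 0.0, -0.0]
wrist_force: [-0.3, -0.4, 0.4]
finger_gap: 0.2
time: 4.95
tool_pos: [535.1, 59.4, 360.3]
orientation: [0.907, 0.421, -0.0, -0.0]
wrist_force: [-0.6, -0.3, 0.1]
finger_gap: -0.2
time: 5.45
tool_pos: [535.1, 59.5, 360.3]
orientation: [0.997, 0.071, -0.0, -0.0]
wrist_force: [0.6, -0.0, 0.9]
finger_gap: 0.1
t 5.45 u -38.6 x -2.4 z 195.3 tip z 176.3 toolx in stand deg 5.7 tilt 0.0 F [ 0.6 -0.   0.9] gap 0.1
[-0.67  0.11  0.48  1.79 -0.06  1.25 -0.02]
```

```bash

python3 -m inch '[{"claw":0,"dx":0.002,"dy":0.01,"dz":0.03,"roll":0.1},{"claw":0,"dx":0,"dy":0,"dz":0.03,"roll":0},{"claw":0,"dx":0,"dy":0,"dz":0.022,"roll":0},{"claw":0,"dx":0,"dy":0,"dz":0,"roll":0}]'
python3 - <<'E'
from h import *
from rig import ctrl
tool()
for n in ['scene','wrist']:
    f=ctrl.grab_frame(n); cv2.imwrite(f'pics/{n}2.png',f['img'][:,:,::-1])
E
```

```text
time: 5.85
tool_pos: [537.3, 49.5, 275.9]
orientation: [1.0, 0.024, -0.002, 0.001]
wrist_force: [-0.5, -0.4, 1.0]
finger_gap: 0.0
t 5.85 u -28.6 x -0.6 z 110.9 tip z 91.9 toolx in stand deg 0.3 tilt 0.2 F [-0.5 -0.4  1. ] gap 0.0
```

View pics/scene2.png

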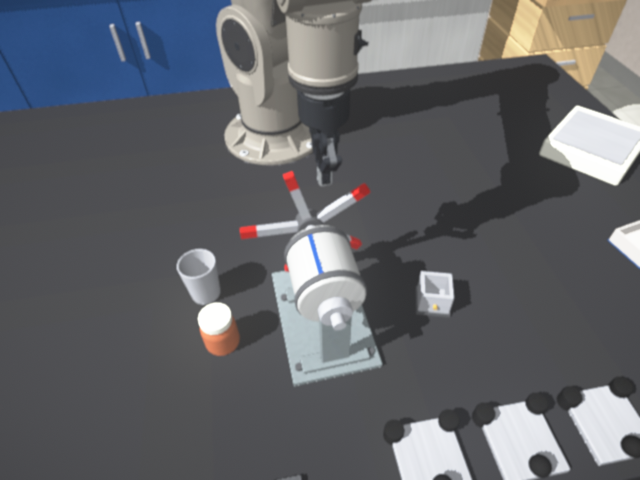

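View pics/wrist2.png

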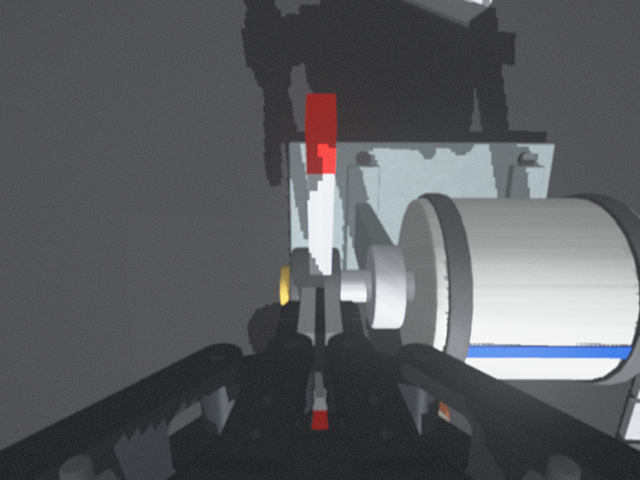

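```bash

python3 -m inch '[{"claw":0,"dx":0.001,"dy":0.025,"dz":-0.002,"roll":0},{"claw":0,"dx":0,"dy":0.014,"dz":0.001,"roll":0},{"claw":0,"dx":0,"dy":0.009,"dz":0.003,"roll":0},{"claw":0,"dx":0,"dy":0.01,"dz":0.004,"roll":0},{"claw":0,"dx":0,"dy":0.0,"dz":0,"roll":0}]'
python3 - <<'E'
from h import *
from rig import ctrl
tool()
F={'scene':ctrl.grab_frame('scene')}; F['top']=ctrl.grab_frame('top')
cv2.imwrite('pics/s3.png',F['scene']['img'][:,:,::-1])
x,f,o=fit(F,P,True); print(np.rad2deg(x)%72,f.round(1))
E
```

```text
time: 6.45
tool_pos: [542.5, -10.7, 272.0]
orientation: [1.0, 0.023, -0.0, 0.0]
wrist_force: [0.5, -0.4, 0.3]
finger_gap: -0.3
t 6.45 u 31.8 x 1.9 z 107.0 tip z 88.0 toolx in stand deg 0.1 tilt 0.0 F [ 0.5 -0.4  0.3] gap -0.3
[65.62164842] [0.8 0.5 0.8 0.3 4. ]
```

View pics/s3.png

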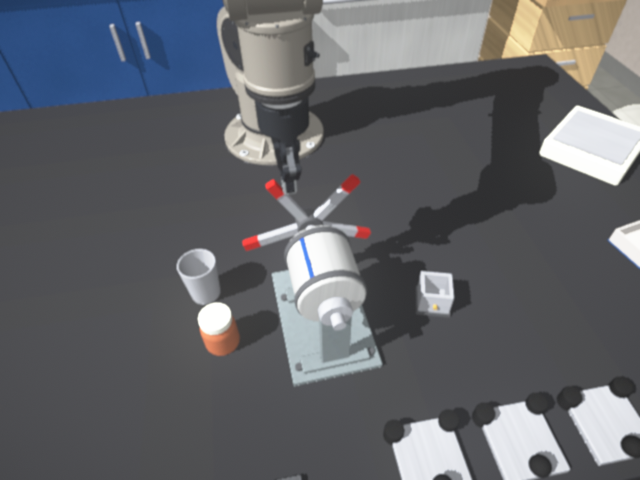

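```bash

python3 -m inch '[{"claw":0,"dx":-0.001,"dy":0.01,"dz":0.007,"roll":0},{"claw":0,"dx":-0.001,"dy":0.009,"dz":0.008,"roll":0},{"claw":0,"dx":0,"dy":0.009,"dz":0.009,"roll":0},{"claw":0,"dx":0,"dy":0.008,"dz":0.01,"roll":0},{"claw":0,"dx":0,"dy":0.006,"dz":0.012,"roll":0}]'
python3 -m inch '[{"claw":0,"dx":0,"dy":0.006,"dz":0.012,"roll":0},{"claw":0,"dx":0,"dy":0.0,"dz":0,"roll":0}]'
cat > look.py <<'E'
import sys
from h import *
from rig import ctrl
tool()
F={'scene':ctrl.grab_frame('scene')}; F['top']=ctrl.grab_frame('top')
cv2.imwrite('pics/%s.png'%sys.argv[1],F['scene']['img'][:,:,::-1])
x,f,o=fit(F,P,True); a=np.rad2deg(x[0]); print('theta mod72 %.1f'%(a%72),'spokes (from up, + to u):',sorted([round((a+k*72+36+180)%360-180,1) for k in range(5)]),f.round(1))
E
python3 look.py s4
```

```text
time: 7.05
tool_pos: [543.0, -52.2, 226.3]
orientation: [1.0, 0.024, 0.001, 0.0]
wrist_force: [1.2, -1.6, 5.9]
finger_gap: -0.1
time: 7.25
tool_pos: [542.0, -58.1, 212.9]
orientation: [1.0, 0.023, -0.001, 0.0]
wrist_force: [0.5, -0.7, 1.2]
finger_gap: 0.0
t 7.25 u 79.2 x -0.6 z 47.9 tip z 28.9 toolx in stand deg 0.2 tilt 0.1 F [ 0.5 -0.7  1.2] gap 0.0
theta mod72 41.2 spokes (from up, + to u): [np.float64(-138.8), np.float64(-66.8), np.float64(5.2), np.float64(77.2), np.float64(149.2)] [0.6 0.4 0.3 2.3 0.4 1. ]
```

View pics/s4.png

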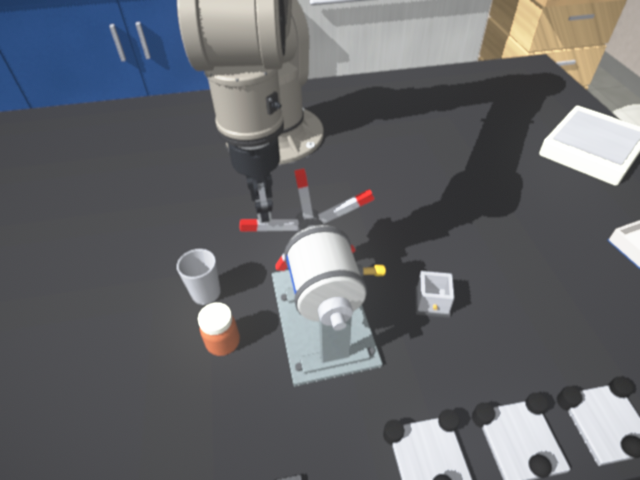

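```bash

python3 -m inch '[{"claw":0,"dx":0,"dy":0,"dz":-0.03,"roll":0},{"claw":0,"dx":0,"dy":0,"dz":-0.047,"roll":0},{"claw":0,"dx":0,"dy":0,"dz":-0.047,"roll":0},{"claw":0,"dx":0,"dy":-0.015,"dz":0,"roll":0},{"claw":0,"dx":0,"dy":-0.04,"dz":0,"roll":0}]'
python3 -m inch '[{"claw":0,"dx":0,"dy":-0.04,"dz":0,"roll":0},{"claw":0,"dx":0,"dy":-0.021,"dz":0,"roll":0},{"claw":0,"dx":0,"dy":0,"dz":0,"roll":0},{"claw":0,"dx":0,"dy":0,"dz":0.03,"roll":0},{"claw":0,"dx":0,"dy":0,"dz":0.025,"roll":0}]'
python3 -c "
from h import *; tool()"
```

```text
time: 7.85
tool_pos: [540.8, -4.7, 340.6]
orientation: [1.0, 0.021, 0.002, -0.0]
wrist_force: [1.2, 1.1, -0.7]
finger_gap: -0.2
time: 8.35
tool_pos: [537.5, 58.1, 283.2]
orientation: [1.0, 0.024, 0.001, -0.0]
wrist_force: [0.3, 0.5, -0.5]
finger_gap: -0.2
t 8.35 u -37.2 x -0.1 z 118.2 tip z 99.2 toolx in stand deg 0.2 tilt 0.1 F [ 0.3  0.5 -0.5] gap -0.2
```

```bash

python3 -m inch '[{"claw":0,"dx":0.001,"dy":0.023,"dz":0.004,"roll":0},{"claw":0,"dx":0,"dy":0.012,"dz":0,"roll":0},{"claw":0,"dx":0,"dy":0.012,"dz":0.001,"roll":0},{"claw":0,"dx":0,"dy":0.01,"dz":0.003,"roll":0},{"claw":0,"dx":0,"dy":0.011,"dz":0.005,"roll":0}]'
python3 -c "
from h import *; tool()"
python3 -m inch '[{"claw":0,"dx":-0.001,"dy":0.01,"dz":0.007,"roll":0},{"claw":0,"dx":-0.001,"dy":0.009,"dz":0.008,"roll":0},{"claw":0,"dx":0,"dy":0.009,"dz":0.009,"roll":0},{"claw":0,"dx":0,"dy":0.008,"dz":0.01,"roll":0},{"claw":0,"dx":0,"dy":0.006,"dz":0.012,"roll":0}]'
python3 -m inch '[{"claw":0,"dx":0,"dy":0.006,"dz":0.012,"roll":0},{"claw":0,"dx":0,"dy":0.0,"dz":0,"roll":0}]'
python3 look.py s5
```

```text
time: 8.85
tool_pos: [542.2, -10.1, 271.1]
orientation: [1.0, 0.024, 0.001, -0.0]
wrist_force: [-0.3, 3.0, 5.0]
finger_gap: -0.1
t 8.85 u 31.2 x 1.7 z 106.1 tip z 87.1 toolx in stand deg 0.2 tilt 0.1 F [-0.3  3.   5. ] gap -0.1
time: 9.35
tool_pos: [542.4, -53.1, 224.8]
orientation: [1.0, 0.023, 0.001, 0.0]
wrist_force: [1.3, -1.0, 5.9]
finger_gap: -0.0
time: 9.55
tool_pos: [541.3, -58.9, 211.2]
orientation: [1.0, 0.023, -0.001, 0.0]
wrist_force: [-0.3, -0.2, -0.2]
finger_gap: 0.4
t 9.55 u 79.9 x -1.3 z 46.2 tip z 27.2 toolx in stand deg 0.2 tilt 0.1 F [-0.3 -0.2 -0.2] gap 0.4
theta mod72 42.2 spokes (from up, + to u): [np.float64(-137.8), np.float64(-65.8), np.float64(6.2), np.float64(78.2), np.float64(150.2)] [0.6 0.5 0.3 2.5 0.3 0.9]
```

View pics/s5.png

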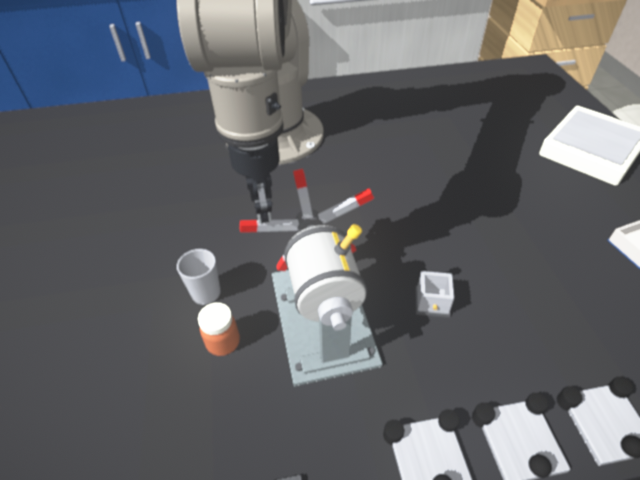

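```bash

python3 -m inch '[{"claw":0,"dx":0,"dy":0,"dz":-0.03,"roll":0},{"claw":0,"dx":0,"dy":0,"dz":-0.047,"roll":0},{"claw":0,"dx":0,"dy":0,"dz":-0.047,"roll":0},{"claw":0,"dx":0,"dy":-0.015,"dz":0,"roll":0},{"claw":0,"dx":0,"dy":-0.04,"dz":0,"roll":0}]'
python3 -m inch '[{"claw":0,"dx":0,"dy":-0.04,"dz":0,"roll":0},{"claw":0,"dx":0,"dy":-0.016,"dz":0,"roll":0},{"claw":0,"dx":0,"dy":0,"dz":0,"roll":0},{"claw":0,"dx":0,"dy":0,"dz":0.03,"roll":0},{"claw":0,"dx":0,"dy":0,"dz":0.025,"roll":0}]'
python3 -c "
from h import *; tool()"
```

```text
time: 10.15
tool_pos: [539.9, -5.0, 338.8]
orientation: [1.0, 0.021, 0.002, -0.0]
wrist_force: [0.6, 0.7, -0.7]
finger_gap: 0.0
time: 10.65
tool_pos: [536.9, 52.6, 281.3]
orientation: [1.0, 0.023, 0.001, -0.0]
wrist_force: [0.3, 0.4, -1.4]
finger_gap: 0.0
t 10.65 u -31.7 x -1.0 z 116.3 tip z 97.3 toolx in stand deg 0.2 tilt 0.1 F [ 0.3  0.4 -1.4] gap 0.0
```

```bash

python3 -m inch '[{"claw":0,"dx":0.001,"dy":0.018,"dz":0.003,"roll":0},{"claw":0,"dx":0,"dy":0.012,"dz":0,"roll":0},{"claw":0,"dx":0,"dy":0.012,"dz":0.001,"roll":0},{"claw":0,"dx":0,"dy":0.01,"dz":0.003,"roll":0},{"claw":0,"dx":0,"dy":0.009,"dz":0.004,"roll":0}]'
python3 -m inch '[{"claw":0,"dx":0,"dy":0.003,"dz":0.002,"roll":0},{"claw":0,"dx":0,"dy":0.0,"dz":0,"roll":0}]'
python3 look.py s6
```

```text
time: 11.15
tool_pos: [541.0, -8.6, 271.0]
orientation: [1.0, 0.023, 0.001, -0.0]
wrist_force: [0.3, 2.1, 4.4]
finger_gap: -0.1
time: 11.35
tool_pos: [540.7, -11.3, 268.2]
orientation: [1.0, 0.023, -0.0, 0.0]
wrist_force: [-1.4, 0.4, 0.6]
finger_gap: 0.3
t 11.35 u 32.4 x 0.1 z 103.2 tip z 84.2 toolx in stand deg 0.2 tilt 0.0 F [-1.4  0.4  0.6] gap 0.3
theta mod72 67.1 spokes (from up, + to u): [np.float64(-112.9), np.float64(-40.9), np.float64(31.1), np.float64(103.1), np.float64(175.1)] [0.6 0.5 0.9 0.4 4.7]
```

View pics/s6.png

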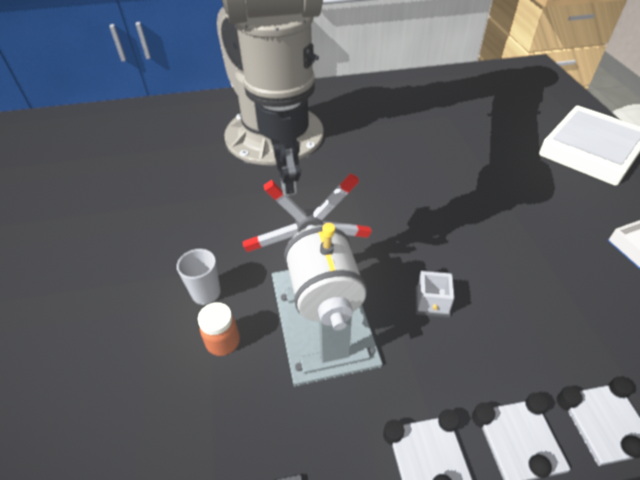

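```bash

python3 -m inch '[{"claw":0,"dx":0,"dy":0.004,"dz":0.002,"roll":0},{"claw":0,"dx":0,"dy":0.003,"dz":0.002,"roll":0},{"claw":0,"dx":0,"dy":0.0,"dz":0,"roll":0}]'
python3 look.py s7
python3 -m inch '[{"claw":0,"dx":0,"dy":-0.01,"dz":-0.01,"roll":0},{"claw":0,"dx":0,"dy":-0.014,"dz":-0.03,"roll":0},{"claw":0,"dx":0,"dy":-0.005,"dz":-0.045,"roll":0},{"claw":0,"dx":0,"dy":0,"dz":-0.045,"roll":0},{"claw":0,"dx":0,"dy":0,"dz":0,"roll":0}]'
python3 look.py s8
```

```text
time: 11.75
tool_pos: [541.0, -17.9, 264.1]
orientation: [1.0, 0.023, -0.0, 0.0]
wrist_force: [1.2, -0.1, 0.0]
finger_gap: -0.3
t 11.75 u 39.0 x 0.1 z 99.1 tip z 80.1 toolx in stand deg 0.2 tilt 0.0 F [ 1.2 -0.1  0. ] gap -0.3
theta mod72 71.8 spokes (from up, + to u): [np.float64(-108.2), np.float64(-36.2), np.float64(35.8), np.float64(107.8), np.float64(179.8)] [0.6 0.1 0.8 0.8 0.3 0.5]
time: 12.35
tool_pos: [541.3, 12.0, 400.6]
orientation: [1.0, 0.024, 0.004, -0.001]
wrist_force: [-0.7, -0.8, -0.2]
finger_gap: 0.1
t 12.35 u 9.1 x 1.7 z 235.6 tip z 216.6 toolx in stand deg 0.2 tilt 0.5 F [-0.7 -0.8 -0.2] gap 0.1
theta mod72 71.8 spokes (from up, + to u): [np.float64(-108.2), np.float64(-36.2), np.float64(35.8), np.float64(107.8), np.float64(179.8)] [0.5 0.1 0.8 0.8 0.6]
```

View pics/s8.png

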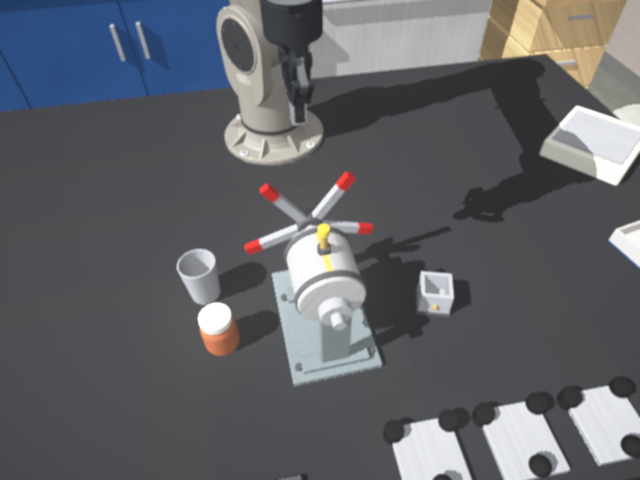

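```bash
python3 - <<'E'
from h import *
from rig import ctrl
f=ctrl.grab_frame('scene')
for d in(-6,0,6): print(d,proj(pt(P,115,107,np.deg2rad(d)),f).round(1))
print([(m['location'],m['confidence']) for m in ctrl.mark_of('stem_tip','scene')])
for n in('beaker','jar','mould'): print(n,[m['location'] for m in ctrl.mark_of(n,'scene')][:1])
print(ctrl.sense()['wrist_force']); ctrl.hand_in()
E
```

```text
-6 [[329.8 226.1]]
0 [[322.5 227.1]]
6 [[315.1 228.7]]
[([321.6, 229.0], 0.74)]
beaker [[206.5, 296.4]]
jar [[226.0, 340.1]]
mould [[431.5, 300.5]]
[-0.49434006 -0.16975098 -0.32783123]
the job is handed in; nothing more can be done
```

The valve stem now points straight up, as far as the cameras can show, and the job is handed in. It took about 12.5 s of the 58 s allowed.

I closed the fingers, lowered them between the upper spokes, and pushed three spokes in turn toward growing angle. The wheel went from about 194.5° to a measured 359.8°. I then lifted the hand clear.

**Stem angle:** The fit to the spoke tips put it 0.2° from upright, and this did not change after the hand was withdrawn. The network's mark for the stem tip was at pixel (321.6, 229.0), where a vertical stem should appear at (322.5, 227.1). That agrees to about 1°, and the limit is 6°.

**Beaker, jar and mould:** Their marks are within about 3 pixels of where they started, which is the network's own scatter, and the picture shows them in place.

**Forces:** The largest wrist force I read while pushing was about 6 N. It was near zero at hand-in.

**Checks that were off:**
- My first drawing of the stand's base was about 20 mm out along the axle. I had wrongly assumed the base is centred on the stand's origin; the wheel fit was not affected.
- In three of the look-ups one spoke tip was 4 to 5 pixels off or less certain (twice with the fingers close to it), but the final fits were within 1 pixel.
- I also tried turning the hand the wrong way first, which would have passed the last joint's range, so I turned it back.

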